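# Roll a mast sleeve up the display ramp to its stop

### The job

Push the metal mast sleeve slowly up the display ramp with your fingertips or the outside of the fingers, over the crest, until it rests in the seat against the upright stop plate at the top. It must roll or slide on the ramp the whole way: do not lift it, and do not let it run back down the slope. Leave the four small things standing beside the ramp alone.

Things in the scene. Friction and masses are not known exactly. Their poses are not given: they have to be found in the camera images.
- sleeve: Plain aluminium cylinder lying across the ramp, 76 mm in diameter, 120 mm long, 0.25 to 0.5 kg, two dark bands. Origin at its centre; y is its length, x and z turn as it rolls. Starts on the low end of the slope against the foot lip, centre 132 mm behind and 63 mm above the ramp's origin. Pushed on its rear at mid-height it goes up. Over 0.2 m/s on the slope counts as shoved or running away
- ramp: Fixed plywood ramp stand, 310 x 156 mm. Origin: centre of its underside, on the table; x level, from the foot towards the stop, y across to the left, z up. Lane between side rails 128 mm wide; the rails stand 18 mm above the slope, and 68 mm above the table at the seat. The foot lip, at x = -150 mm, is 10 mm thick and stands 8 mm above the slope
- deck: The sloping board of the ramp, 212 mm long, rising 8 degrees; its surface is 22 mm above the table at the foot. Origin: centre of its upper surface, 45 mm behind and 37 mm above the ramp's origin; x points up along the slope, z square to its surface. The sleeve's centre is 38 mm above it while lying on the slope
- crest (a point): Top edge of the slope, mid-lane, 60 mm ahead of the ramp's origin and 51.5 mm above the table. Beyond it the seat falls 6 degrees to the stop. A sleeve with its centre 10 mm or more past the crest rolls on to the stop by itself; axes as the ramp's
- seat (a point): Where the sleeve's centre is when it is seated against the stop: 92 mm ahead of the ramp's origin, 86 mm above the table. It stays there by itself. The stop is an upright dark steel plate whose near face is 38 mm ahead of this point; it is 14 mm thick, its top 100 mm above the table; axes as the ramp's
- insulator: Bystander: ribbed white ceramic insulator, 48 mm in diameter, 70 mm tall, upright on the table beside the ramp. Origin: centre of its underside
- battery: Bystander: small olive battery block, 60 x 40 x 60 mm with two brass terminals 6 mm tall on top, beside the ramp. Origin: centre of its underside
- plug: Bystander: steel and brass connector plug, stepped, 40 mm in diameter, 60 mm tall, upright beside the ramp. Origin: centre of its underside
- spigot: Bystander: short aluminium mast spigot with a dark top, 50 mm in diameter, 70 mm tall, upright beside the ramp. Origin: centre of its underside
Mind the look-alikes: they are no part of the job. What is shaped like the sleeve but blue or green is not meant.

How it is judged (in metres and radians):
On the way:
1. the sleeve is on its way up the slope, pushed by the fingers (x of sleeve in the frame of ramp between -0.11 and 0.05 m and contact force between the fingers and sleeve above 0.05 N), for 0.1 s.
At the end, for the whole second after the job is handed in: The sleeve lies at rest in the seat against the stop plate: centre 86 to 97 mm ahead of the ramp's origin, within 12 mm of the lane's middle, 80 to 91 mm above the table, square to the lane within 0.1 rad, slower than 0.02 m/s; the bystanders within 20 mm of where they stood (x of sleeve in the frame of ramp between 0.086 and 0.097 m and y of sleeve in the frame of ramp between -0.012 and 0.012 m and z of sleeve in the frame of ramp between 0.08 and 0.091 m and angle between the y axis of sleeve and the y axis of ramp, either way round below 0.1 rad and linear speed of sleeve below 0.02 m/s and not (distance of any of insulator, battery, plug, spigot from where it was at the start of the episode above 0.02 m)); the robot touches nothing.
It fails at once if the sleeve is lifted off the ramp (its centre more than 48 mm above the plane of the sloping deck) (z of sleeve in the frame of deck above 0.048 m).
It fails at once if the sleeve runs back or is shoved (faster than 0.2 m/s while its centre is before the crest) (x of sleeve in the frame of ramp below 0.055 m and linear speed of sleeve above 0.2 m/s).
It fails at once if a bystander is moved more than 20 mm (distance of any of insulator, battery, plug, spigot from where it was at the start of the episode above 0.02 m).
It also fails if it takes over 40 s, if anything falls off the work surface, if the arm or the gripper's body presses on something with over 40 N, if the wrist force passes 120 N, or if a joint passes its speed limit or range.

### The arm

A 6-joint arm with a two-finger parallel gripper is mounted at the origin on the work surface. World frame = base frame: x ahead of the robot, y to its left, z up, the work surface at z = 0. Lengths are in m, angles in degrees, forces in N, time in s.
With the tool pointing down it reaches from about 0.325 to 0.775 m from the base axis. Payload 5.5 kg.
Tool frame: the origin (TCP) lies at the centre of the arm's flange, where the gripper is bolted on; the fingertips stand 182 mm ahead of it and the grasp point (between the pads) lies 163 mm ahead of it; z points along the fingers, y is the direction in which the jaws open and shut (so a half turn about z gives the same grasp; the last joint's range is limited). The gripper opens to 88 mm and grips with 3 to 60 N. Pads are 20 mm wide; open, the fingers measure 115 mm over their backs; the gripper's body (75 mm by 178 mm) begins 61 mm behind the grasp point.
Start: joints at [-76.072, 5.22, 70.514, -0, 104.267, -3.249], TCP at [0.177, -0.573, 0.405] pointing down, gripper open.
Joint ranges: [-164.24, 164.24], [-49.07, 125.15], [9.68, 141.18], [-86.29, 266.29], [3.28, 154.24], [-151.56, 151.56]. Speed limits (degrees/s): [147.25, 147.25, 172.46, 180, 180, 180].

### API

Orientations are given as [roll, pitch, yaw] about the fixed x, y, z axes, in that order (R = Rz(yaw) Ry(pitch) Rx(roll)).
In Python, from station import r gives the robot as it stands. The module is installed in compiled form; this text tells all that it offers. Calls block until the motion is done:
- r.reach(position, orientation): joint-space move of the TCP to a pose.
- r.servo_line(position, rotation=None, speed=0.15): straight line of the TCP; rotation=None keeps the orientation; speed is the mean speed in m/s.
- r.move_joints(angles): joint-space move.
- r.let_go() and r.grab(squeeze=None): open the fingers fully, or close them until they stop; squeeze is the grip in N (None keeps the last).
- r.wait(seconds).
- r.inverse_kinematics(position, orientation): joint angles nearest the present ones, or None.
- r.sense(): the state.
- r.snapshot(name): name is "side" or "top"; returns a dict with "frame" (384x512x3 uint8, red, green, blue), "fx", "fy", "cx", "cy" (pixels), "R" (3x3) and "t" (3): a world point X has camera coordinates R X + t. Camera axes: x right, y down, z forward; pixel columns grow to the right and rows downward; lengths in m; the calibration is good to about 2 mm. A picture is of the moment at which its call begins. There is no depth.
A pose or a line that the arm cannot do raises r.IKError and nothing moves.
- r.hand_in(): hands the job in, once; it reports no verdict.
The state is a dict: "clock": time; "joints": joint angles; "joint_vel": joint speeds; "joint_torque": joint torques, N m; "tcp_pos": TCP position; "orientation": TCP orientation; "contact_force": force on the tool from outside, world axes, zero at the start; "torque": the same for the moment, N m; "opening": finger opening in m.
Only numpy, scipy, OpenCV 4.12 (cv2) and the standard library are available. Lean on these libraries where they do the work, as an engineer would, in place of code of your own. Each camera call takes 0.05 s, during which the arm holds its last target. There are 200 camera calls.

## Working session

There is one attempt and no reset: what is moved stays moved. The work goes in short steps, each a Python script; the robot and the scene stay as the last script left them, time stands still between calls to the robot, and variables do not carry over. Pictures are saved under pics/ and viewed, about 8 in all and at most 12, crops included, and the job is handed in when it is done.

```bash
mkdir -p pics; python3 - <<'E'
from station import r
import cv2,pickle
d={}
for n in("top","side"):
    s=r.snapshot(n);d[n]=s
    cv2.imwrite(f"pics/{n}0.png",cv2.resize(s["frame"][:,:,::-1],(800,600),interpolation=cv2.INTER_CUBIC))
    print(n,s["fx"],s["cx"],s["cy"],s["R"],s["t"])
pickle.dump(d,open("cam.pkl","wb"));print(r.sense())
E
```

```text
top 406.99850998657234 258.4482091060231 195.61259853012334 [[ 0.02585878 -0.99962479  0.00903317]
 [-0.98811732 -0.02692855 -0.15132422]
 [ 0.15151069 -0.00501277 -0.98844291]] [0.05389027 0.48956604 1.06911035]
side 359.0702899767827 252.87966580841623 192.09628735935584 [[ 0.8931621  -0.44954785 -0.01296942]
 [-0.22993224 -0.43166566 -0.87223616]
 [ 0.38651343  0.78203037 -0.48891295]] [-0.42061733  0.21625741  0.59460339]
{'clock': 0.1, 'joints': array([-7.60718214e+01,  5.25785324e+00,  7.05722154e+01,  7.05439357e-04,
        1.04265523e+02, -3.25012083e+00]), 'joint_vel': array([ 0.01795386, -0.0739486 , -0.15962066,  0.02576928, -0.01965898,
       -0.04886737]), 'joint_torque': array([ 3.43870437e-03, -4.47857165e+01, -4.07569671e+01,  7.01193349e-02,
        2.83886696e-02, -1.10565243e-04]), 'tcp_pos': array([ 0.17720726, -0.57329433,  0.40365677]), 'orientation': array([-1.79904601e+02, -6.10244123e-03,  1.71784676e+01]), 'contact_force': array([ 0.13450808, -0.48311407, -0.22196586]), 'torque': array([0.00043939, 0.0211903 , 0.01482098]), 'opening': 0.08796755541285868}
```

View pics/top0.png

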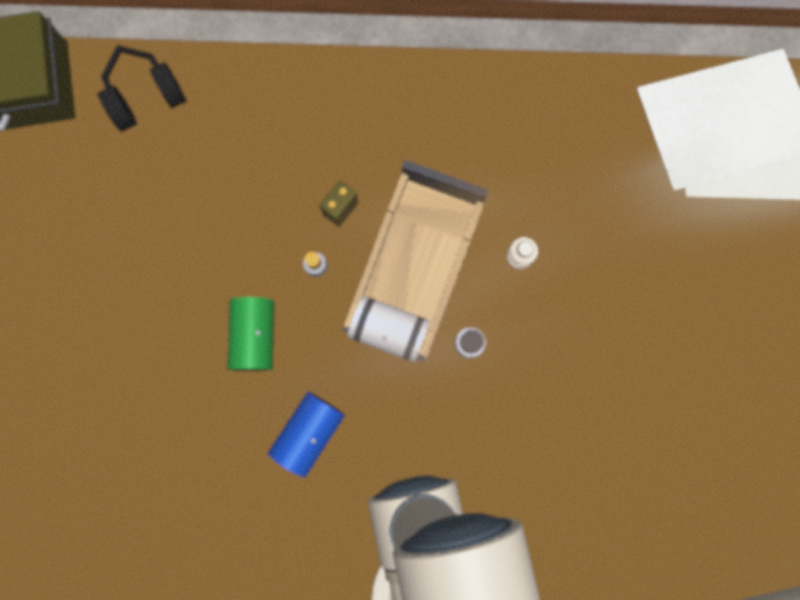

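View pics/side0.png

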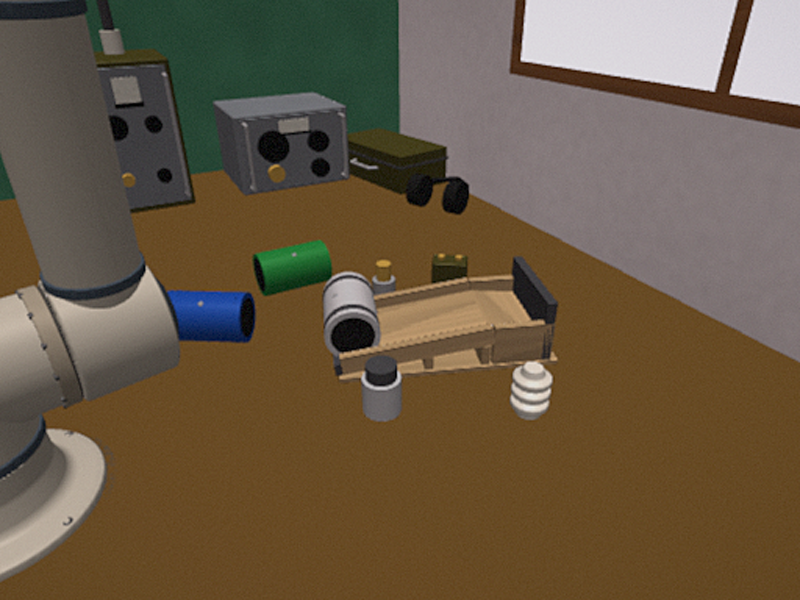

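```bash
cat > h.py <<'E'
import numpy as np,pickle
def proj(c,X):
    p=np.asarray(X)@c["R"].T+c["t"]; return np.c_[c["fx"]*p[:,0]/p[:,2]+c["cx"],c["fy"]*p[:,1]/p[:,2]+c["cy"]]
def ray(c,uv,z):
    d=c["R"].T@np.array([(uv[0]-c["cx"])/c["fx"],(uv[1]-c["cy"])/c["fy"],1]);o=-c["R"].T@c["t"]
    return o+d*(z-o[2])/d[2]
def W(q,P):
    c,s=np.cos(q[2]),np.sin(q[2]);P=np.asarray(P,float)
    return np.c_[q[0]+c*P[:,0]-s*P[:,1],q[1]+s*P[:,0]+c*P[:,1],P[:,2]]
E
python3 - <<'E'
from h import *
from scipy.optimize import least_squares
d=pickle.load(open("cam.pkl","rb"));k=1.5625
P=[[.144,.078,.1],[.144,-.078,.1],[-.132,0,.063],[-.155,.078,.03],[-.155,-.078,.03]]
top=np.array([[405,162],[487,189],[388,329],[346,331],[428,358]])/k
Ps=[[.144,-.078,.1],[.130,.078,.1],[-.132,0,.063]]
side=np.array([[555,290],[514,259],[351,313]])/k
f=lambda q:np.r_[(proj(d["top"],W(q,P))-top).ravel(),(proj(d["side"],W(q,Ps))-side).ravel()]
s=least_squares(f,[.5,0,-.3],loss="soft_l1");q=s.x
print(q,np.degrees(q[2]));print(f(q).reshape(-1,2).round(1))
np.save("q.npy",q)
print("reach",np.hypot(*W(q,[[-.21,0,0]])[0,:2]),np.hypot(*W(q,[[.04,0,0]])[0,:2]))
c,sn=np.cos(q[2]),np.sin(q[2])
for n,uv,z in[("ins",(525,248),.07),("bat",(339,202),.06),("plug",(314,259),.06),("spig",(471,342),.07),("blue",(306,434),.04),("green",(251,333),.04)]:
    X=ray(d["top"],np.array(uv)/k,z);e=X[:2]-q[:2];print(n,X.round(3),"ramp",c*e[0]+sn*e[1],-sn*e[0]+c*e[1])
E
```

```text
[ 0.56881607  0.04812784 -0.32086912] -18.384446426623835
[[-1.9 -1.9]
 [ 1.2  0.2]
 [ 1.1 -0. ]
 [-1.7 -1.7]
 [-0.1  0.5]
 [ 1.7  8.1]
 [-2.4 -2.4]
 [-1.   0.9]]
reach 0.3868251341634339 0.607812841889341
ins [ 0.588 -0.138  0.07 ] ramp 0.07733637742757338 -0.1703963990864962
bat [0.664 0.185 0.06 ] ramp 0.04744804922716158 0.15976980376227184
plug [0.561 0.224 0.06 ] ramp -0.06239178960380534 0.16409075080642654
spig [ 0.424 -0.047  0.07 ] ramp -0.10702887729358988 -0.13577366710347122
blue [0.265 0.226 0.04 ] ramp -0.3443592190884028 0.07253091875220168
green [0.433 0.328 0.04 ] ramp -0.2174767641322133 0.22301466660467134
```

```bash
python3 - <<'E'
from h import *
import cv2
from scipy.optimize import least_squares
d=pickle.load(open("cam.pkl","rb"));k=1.5625
top=np.array([[405,162],[487,189],[388,329],[346,331],[428,358]])/k
side=np.array([[514,259],[351,313]])/k
def f(q):
    h,g=q[3],q[4]
    P=[[.144,h,.1],[.144,-h,.1],[-.132,0,.063],[-.155,g,.03],[-.155,-g,.03]]
    return np.r_[(proj(d["top"],W(q,P))-top).ravel(),(proj(d["side"],W(q,[[.130,h,.1],[-.132,0,.063]]))-side).ravel()]
s=least_squares(f,[.5,0,-.3,.07,.07],loss="soft_l1");q=s.x
print(q,np.degrees(q[2]));print(f(q).reshape(-1,2).round(1))
np.save("q.npy",q[:3])
t=.064
L=[[[-.155,y,.022],[.155,y,.0]] for y in()]
L=[[[-.145,y,.04],[.06,y,.069],[.13,y,.068]] for y in(t,-t)]
L+=[[[.13,-.078,.1],[.13,.078,.1],[.144,.078,.1],[.144,-.078,.1],[.13,-.078,.1]],[[.06,-t,.0515],[.06,t,.0515]],[[-.155,-.078,0],[.155,-.078,0],[.155,.078,0],[-.155,.078,0],[-.155,-.078,0]],[[-.132,-.06,.063],[-.132,.06,.063]]]
out=[]
for n,(u0,v0) in(("top",(200,90)),("side",(200,150))):
    S=4;im=cv2.resize(d[n]["frame"][v0:v0+150,u0:u0+160,::-1],None,fx=S,fy=S,interpolation=cv2.INTER_CUBIC)[:, :640]
    if n=="top": im=im[:, :520]
    for l in L:
        p=(proj(d[n],W(q,l))-[u0,v0]+.5)*S
        cv2.polylines(im,[p.astype(np.int32).reshape(-1,1,2)],False,(0,0,255),1)
    cv2.imwrite(f"pics/ov_{n}.png",im)
E
```

```text
[ 0.56854763  0.04641852 -0.32323157  0.07221147  0.0750278 ] -18.519804627826755
[[ 0.9 -1.1]
 [-0.1 -0.3]
 [ 1.6  0. ]
 [-0.2 -1.4]
 [-0.7  0.3]
 [-1.2 -1. ]
 [-0.8  1.3]]
```

View pics/ov_top.png

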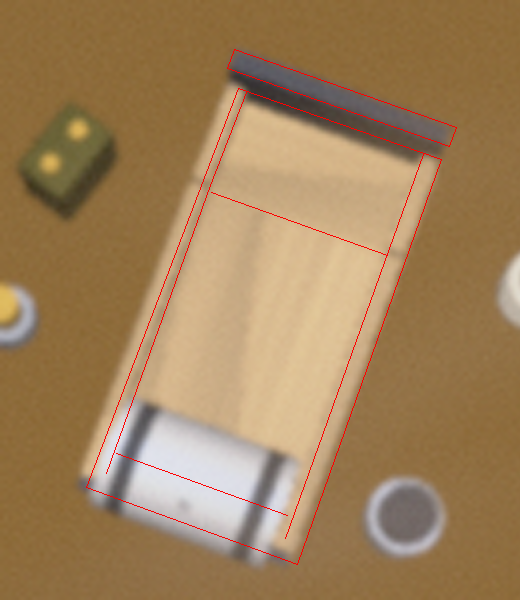

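View pics/ov_side.png

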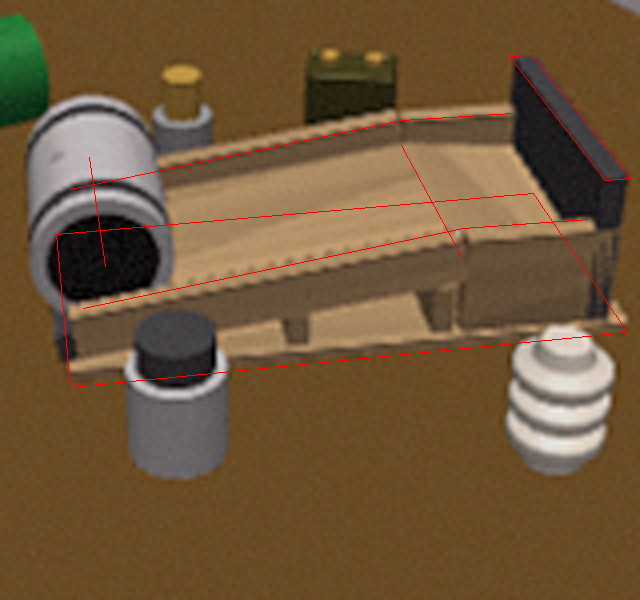

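Top overlay: the model sits about 5 px (of 4x zoom) to the right of the actual ramp; crest ends are really at (185,178)/(403,255) and the sleeve centre at about (197,482). The side overlay agrees to a few mm with the ramp lying slightly farther left (+y). I shift it 3 mm and start the push.

```bash
cat >> h.py <<'E'
def tcp(xs,dz=-.012,off=.049,y=0):
    "TCP for pushing a sleeve whose centre is at ramp x = xs"
    q=np.load("q.npy"); z=.063+(xs+.132)*np.tan(np.radians(8))+dz+.182
    return W(q,[[xs-off,y,z]])[0]
E
python3 - <<'E'
from h import *
from station import r
import cv2
q=np.load("q.npy");q[:2]+=.003*np.array([-np.sin(q[2]),np.cos(q[2])]);np.save("q.npy",q)
o=[180,0,np.degrees(q[2])]
a=tcp(-.16);a[2]=.051+.182
print(r.inverse_kinematics(a,o),r.inverse_kinematics(tcp(.08),o))
r.reach(a+[0,0,.12],o);r.servo_line(a,speed=.1);print(r.sense()["contact_force"])
for x in(-.13,-.09,-.05):
    r.servo_line(tcp(x),speed=.03);s=r.sense();print(x,s["clock"],s["contact_force"].round(2))
d={}
ims=[]
for n in("top","side"):
    s=r.snapshot(n);u0,v0=(200,90) if n=="top" else(200,130)
    ims.append(cv2.resize(s["frame"][v0:v0+150,u0:u0+130,::-1],None,fx=3,fy=3,interpolation=cv2.INTER_CUBIC))
cv2.imwrite("pics/mid.png",np.hstack(ims))
E
```

```text
[ 1.22837978e+01 -2.76127526e+01  1.16600370e+02 -2.54444375e-14
  9.10123825e+01  1.20803602e+02] [ 5.18049995e-01  6.28922217e+00  8.37640133e+01 -2.54444375e-14
  8.99467645e+01  1.09037855e+02]
[-0.30540759 -0.75702277  0.88585207]
-0.13 5.1417 [-5.59 -0.22  4.17]
-0.09 6.6417 [-8.08  3.72  8.3 ]
-0.05 8.1417 [-8.63  3.05  7.53]
```

View pics/mid.png

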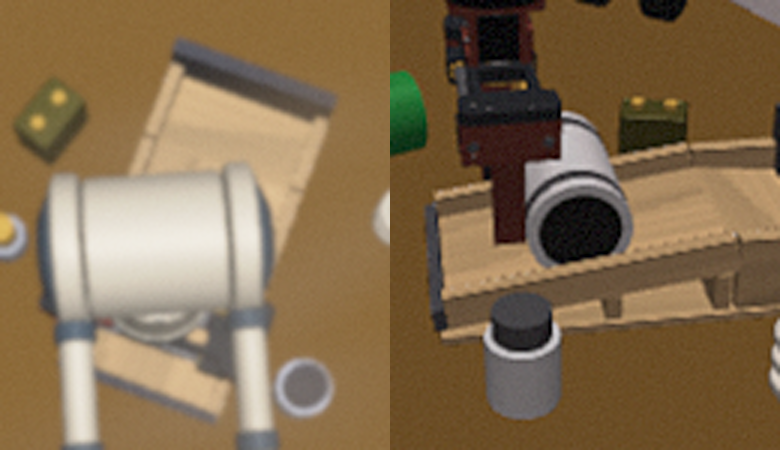

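The side view shows the sleeve at about (580,230), square and held by the finger partway up. The force is steady at about 9 N, so I continue over the crest.

```bash
python3 - <<'E'
from h import *
from station import r
import cv2
for x in(-.01,.03,.06,.075):
    p=tcp(min(x,.06));e=tcp(x);r.servo_line([e[0],e[1],p[2]],speed=.03);s=r.sense();print(x,s["clock"],s["contact_force"].round(2))
r.wait(.5);print(r.sense()["contact_force"].round(2))
ims=[]
for n in("top","side"):
    s=r.snapshot(n);u0,v0=(200,90) if n=="top" else(230,130)
    ims.append(cv2.resize(s["frame"][v0:v0+150,u0:u0+130,::-1],None,fx=3,fy=3,interpolation=cv2.INTER_CUBIC))
cv2.imwrite("pics/crest.png",np.hstack(ims))
E
```

```text
-0.01 9.7417 [-9.03  2.92  8.08]
0.03 11.2417 [-8.31  3.33  8.03]
0.06 12.4 [-0.21 -0.14 -0.34]
0.075 13.05 [0.57 0.33 0.2 ]
[-0.15 -0.71  0.22]
```

View pics/crest.png

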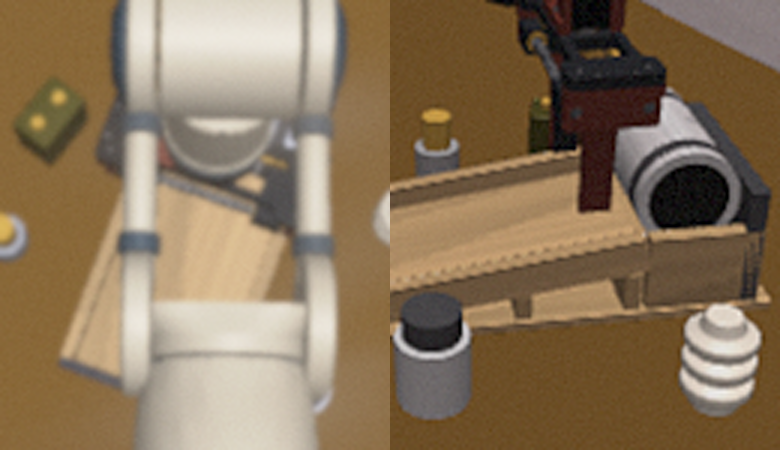

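The side view shows the sleeve resting against the stop at about (690,185), with the force at zero. I back off and check.

```bash
python3 - <<'E'
from h import *
from station import r
import cv2
q=np.load("q.npy")
p=tcp(.0);p[2]=r.sense()["tcp_pos"][2]
r.servo_line(p,speed=.08);r.servo_line(p+[0,0,.14],speed=.12)
r.move_joints([-76.072,5.22,70.514,0,104.267,0])
r.wait(.5);print(r.sense()["clock"],r.sense()["contact_force"].round(2))
ims=[]
L=[[.092,-.06,.086],[.092,.06,.086]]
for n in("top","side"):
    s=r.snapshot(n);u0,v0=(200,90) if n=="top" else(230,130)
    im=cv2.resize(s["frame"][v0:v0+150,u0:u0+130,::-1],None,fx=3,fy=3,interpolation=cv2.INTER_CUBIC)
    cv2.polylines(im,[((proj(s,W(q,L))-[u0,v0]+.5)*3).astype(np.int32).reshape(-1,1,2)],False,(0,0,255),1);ims.append(im)
cv2.imwrite("pics/end.png",np.hstack(ims))
E
```

```text
19.125 [-0.02 -0.11 -0.43]
```

View pics/end.png

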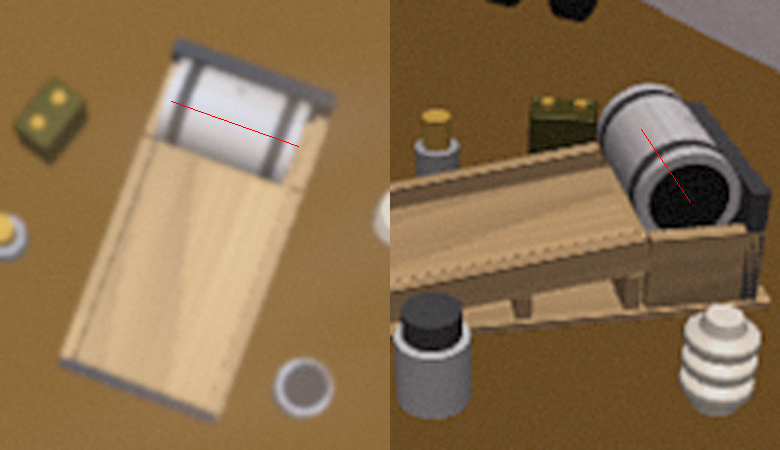

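The end pictures show the sleeve seated squarely against the stop: its axis coincides with the predicted seat line from (172,101) to (299,146). The bystanders are where they were, so I hand in.

```bash
python3 -c "
from station import r
r.hand_in();print(r.sense()['clock'])"
```

```text
the job is handed in; nothing more can be done
the job is handed in; nothing more can be done
```

The sleeve is in the seat against the stop plate, and I have handed the job in; it reports no verdict. I pushed it up the slope with the backs of the open fingers at about 0.03 m/s. It rolled over the crest to the stop by itself, and I then moved the arm well clear.

- **End pictures:** Both cameras show the sleeve square in the lane, within a few mm of the predicted seat position. The four small things look unmoved by eye; I did not measure them again.
- **Time and contact:** The clock read 19.1 s at the last check before hand-in. The tool force was about 0 N, so the robot touches nothing.
- **Push force:** It was higher than I expected, about 9 N sideways and 8 N upward on the tool. It stayed steady, which suggests the sleeve slid rather than rolled freely.
- **Ramp position:** My first fit and the two camera views disagreed by about 3 to 6 mm sideways, so I shifted the estimate by 3 mm before pushing.
- **Not measured:** I did not measure the sleeve's speed during the push.

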